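# Press the soap holder into the shelf's rimmed corner and hold it

## Robot

A 6-joint arm with a two-finger parallel gripper is mounted at the origin on the work surface. World frame = base frame: x ahead of the robot, y to its left, z up, the work surface at z = 0. Lengths are in m, angles in degrees, forces in N, time in s.
With the tool pointing down it reaches from about 0.4 to 0.825 m from the base axis. Payload 7 kg.
Tool frame: the origin (TCP) lies on the centre line of the jaws, within the pads' length; the fingertips stand 11 mm ahead of it and the grasp point (between the pads) lies 8 mm behind it; z points along the fingers, y is the line along which they close (so a half turn about z gives the same grasp; the last joint's range is limited). The gripper opens to 88 mm and grips with 3 to 60 N. Pads are 19 mm wide; open, the fingers measure 130 mm over their backs; the gripper's body (78 mm by 193 mm) begins 47 mm behind the grasp point.
Start: joints at [-47.206, 20.546, 0.682, 0, -70.136, -16.507], TCP at [0.299, -0.605, 0.238] pointing down, gripper open.
Joint ranges: [-176.03, 176.03], [-82.01, 121.73], [-58.28, 71.71], [-173.87, 95.51], [-174.79, -0.11], [-173.66, 173.66]. Speed limits (degrees/s): [136.94, 136.94, 172.46, 180, 180, 180].

## Interface

Orientations are given as [roll, pitch, yaw] about the fixed x, y, z axes, in that order (R = Rz(yaw) Ry(pitch) Rx(roll)).
In Python, from plant import r, capture, camera_model, job gives the robot as it stands.
- The arm moves only by the tool drive_tool, never from a script. Its argument "increments" is a list that holds one entry, the list of rows, each a list of 5 numbers: the gripper's target within -1 to 1 (fully open at 1, half-way at 0, shut at -1), then the shift along the tool's x, y, z scaled (see below), then the turn about the tool's z scaled (see below). In form: [[[gripper, tx, ty, tz, roll], ...]]. A call has 1 to 5 rows; each row is the pose to reach, as a shift and turn from the pose commanded when the call began, along the tool's axes at that moment, turning the shorter way round; what a row does not reach only later rows make up. The controller multiplies each number of a shift by 120 mm and each number of a turn by 360 degrees. A row lasts 1/8 s, in which the tool goes at most 62.5 mm and 10.7 degrees, less where a joint would pass 70% of its speed; a pose out of reach is approached as far as the arm can. A call with a number of a shift or a turn outside -1 to 1 is refused whole. A call with a gripper value outside its range is refused whole. The fingers move at their own pace and stop on an object; "squeeze" is the grip in N (left out, the last holds). Time passes only in rows, so rows that repeat a pose let the fingers close. It gives the time, the measured TCP pose, the force, the opening and the grip force at its end, in the units of the state.
- r.get_state(): the state, without advancing time (a new reading comes with each control period).
- capture(name): name is "side" or "top"; returns the picture (480x640x3 uint8, red, green, blue); there is no depth.
- camera_model(name): a dict with "camera_matrix" (3x3 intrinsics, pixels), "rvec" (rotation vector, rad) and "tvec" (3), from world to camera coordinates, as OpenCV has them. Camera axes: x right, y down, z forward; pixel columns grow to the right and rows downward; lengths in m; the calibration is good to about 2 mm. A picture is of the moment at which its call begins. camera_model takes no time and is no camera call.
- job.close_job(): hands the job in; it is judged then, once.
The state is a dict: "time_s": time; "joints": joint angles; "qd": joint speeds; "joint_torque": joint torques, N m; "tcp_pos": TCP position; "eef_rot": TCP orientation; "contact_force": force on the tool from outside, world axes, zero at the start; "moment": the same for the moment, N m; "gripper_width": finger opening in m; "gripper_force": force on a finger pad.
Only numpy, scipy, OpenCV 4.12 (cv2) and the standard library are available. Lean on these libraries where they do the work, as an engineer would, in place of code of your own. Each camera call takes 0.05 s, during which the arm holds its last target. There are 200 camera calls.

## Task

Mount the stick-on soap holder in the corner of the stainless shelf where its two raised rims meet: pick it up from the bench, turn it so that its spring clip points along the long rim and away from the short rim, and stand it flat on the shelf. Press it (no ramming) right into the corner, its long side flush against the long rim and its plain end flush against the short rim, and finish while still gripping it and pushing firmly on both rims at once, as if the glue were taking: do not let go. Leave everything else where it is.

Things in the scene. Friction and masses are not known exactly. Their poses are not given: they have to be found in the camera images.
- holder_grip (a point): Grip point of the soap holder: the middle of the upright rib on its base. The rib is 44 mm long (holder x), 20 mm thick (holder y) and reaches from 24 to 74 mm above the underside; this point is 50 mm above the underside, centred on the base. Axes of the holder, z up.
- clip_tip (a point): Outer tip of the holder's spring clip: 69 mm along the holder's +x from its vertical centre line, 21 mm above the underside. Same axes as the holder.
- holder: Loose white plastic soap holder, 0.13 to 0.25 kg, upright on the bench right of the shelf at almost any yaw. Base block 84 mm (x) x 64 mm (y) x 24 mm high with a rib on top; a stainless spring clip, 26 mm wide, sticks out 27 mm from the middle of the +x end; the -x end is plain. The base is slippery, the rib is not. Origin: centre of the underside.
- shelf: Fixed stainless shelf on the bench: plate 170 mm (x) x 280 mm (y), 12 mm thick. Origin on the bench under the inner corner of its two raised rims; the plate reaches from there towards -x and -y, z up. The long rim stands along the +x edge (far from the robot), the short rim along the +y edge (robot left). Wet and slippery.
- corner (a point): The inner corner on the shelf's top face, 12 mm above the bench, where the inner faces of both rims meet. Axes of the shelf.
- rim_long: Long rim: rigid silicone-edged upright strip, 8 mm thick, its top 18 mm above the shelf's top face and 30 mm above the bench; its inner face is the plane x = 0 of the shelf. Origin and axes as shelf.
- rim_short: Short rim: the same strip along the shelf's +y edge, 170 mm long; its inner face is the plane y = 0 of the shelf. Origin and axes as shelf.
- shampoo_mid (a point): Bystander, not to be disturbed: closed clear shampoo bottle, 56 mm across, 165 mm tall, standing on the shelf; this point is mid-height.
- dish_mid (a point): Bystander, not to be disturbed: green ceramic soap dish, 76 x 90 x 22 mm, on the shelf; this point is its centre.
- brush_mid (a point): Bystander, not to be disturbed: white plastic long-handled back brush, about 380 mm long and 32 mm high, lying beyond the shelf; this point is its middle.
- pumice_mid (a point): Bystander, not to be disturbed: aluminium foot pumice with handle, 155 x 45 x 19 mm, lying on the bench at the right; this point is its middle.
- tumbler_mid (a point): Bystander, not to be disturbed: white ceramic tumbler, 72 mm across, 95 mm tall, on the bench at the left; this point is its centre.
- nail_mid (a point): Bystander, not to be disturbed: wooden nail brush, 90 x 38 x 40 mm, on the bench at the right, near the robot; this point is its centre.

How it is judged:
By the outcome, as a careful person would: the job done as asked, in the order asked, and still so for the second after the job is handed in, while the arm keeps its last pose, push and grip.
It also fails if it takes over 51 s, if anything falls off the work surface, if the arm or the gripper's body presses on something with over 40 N, if the wrist force passes 120 N, or if a joint passes its speed limit or range.

## Working session

There is one attempt and no reset: what is moved stays moved. The work goes in short steps, Python scripts to look and compute and a tool call to move; the robot and the scene stay as the last step left them, time stands still between calls to the robot, and variables do not carry over. Pictures are saved under pics/ and viewed, at most 10 in all, crops included, and the job is handed in when it is done.

Besides the shell and the picture viewer there is one more tool, called after "Emit:" as name(argument=value, ...), one argument or row to a line, values as JSON. drive_tool: Moves the arm, as the interface text tells. Its arguments: {"type":"object","properties":{"increments":{"type":"array"},"squeeze":{"type":"number"}},"required":["increments"]}

```bash
mkdir -p pics; cat > h.py <<'E'
import numpy as np,cv2
from plant import r,capture,camera_model,job
def pix2w(cam,uv,z):
    m=camera_model(cam);K=np.array(m["camera_matrix"],float);R=cv2.Rodrigues(np.array(m["rvec"],float))[0];t=np.array(m["tvec"],float).ravel()
    d=R.T@np.linalg.inv(K)@np.array([uv[0],uv[1],1.]);c=-R.T@t
    return c+d*(z-c[2])/d[2]
def w2pix(cam,p):
    m=camera_model(cam)
    return cv2.projectPoints(np.array(p,float).reshape(-1,1,3),np.array(m["rvec"],float),np.array(m["tvec"],float),np.array(m["camera_matrix"],float),None)[0].reshape(-1,2)
def save(cam,name,crop=None,s=1):
    im=capture(cam)
    if crop: a,b,c,d=crop; im=im[b:d,a:c]
    im=cv2.resize(im,None,fx=s,fy=s,interpolation=cv2.INTER_CUBIC)
    cv2.imwrite("pics/"+name,im[:,:,::-1])
E
python3 - <<'E'
from h import *
save("top","t0.png");save("side","s0.png")
s=r.get_state();print({k:s[k] for k in("time_s","tcp_pos","eef_rot","gripper_width","contact_force")})
for c in("top","side"):
    m=camera_model(c);R=cv2.Rodrigues(np.array(m["rvec"],float))[0];print(c,-R.T@np.array(m["tvec"]).ravel(),m["camera_matrix"])
E
```

```text
{'time_s': 0.1, 'tcp_pos': array([ 0.29873323, -0.60482058,  0.23671105]), 'eef_rot': array([ 1.79914252e+02, -8.19433988e-03, -1.53718242e+02]), 'gripper_width': 0.08778505768286626, 'contact_force': array([0.2625534 , 0.10719474, 1.11207535])}
top [0.35378999 0.02844478 0.9868723 ] [[440.64010695   0.         315.05856087]
 [  0.         440.64010695 242.86614864]
 [  0.           0.           1.        ]]
side [0.18113366 0.73395877 0.75874274] [[494.40854241   0.         323.62430004]
 [  0.         494.40854241 239.4741016 ]
 [  0.           0.           1.        ]]
```

View pics/t0.png

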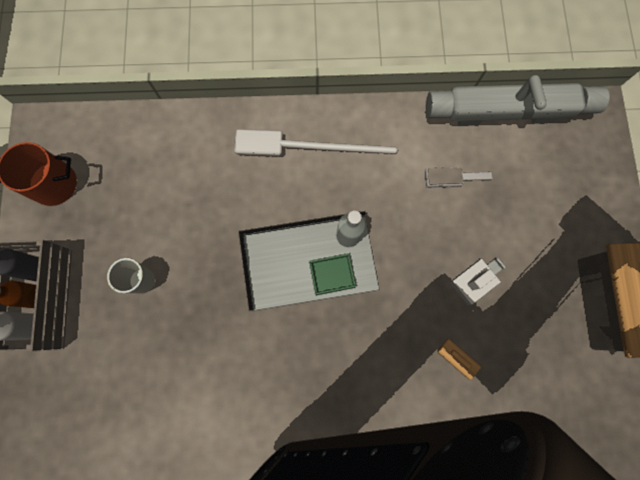

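View pics/s0.png

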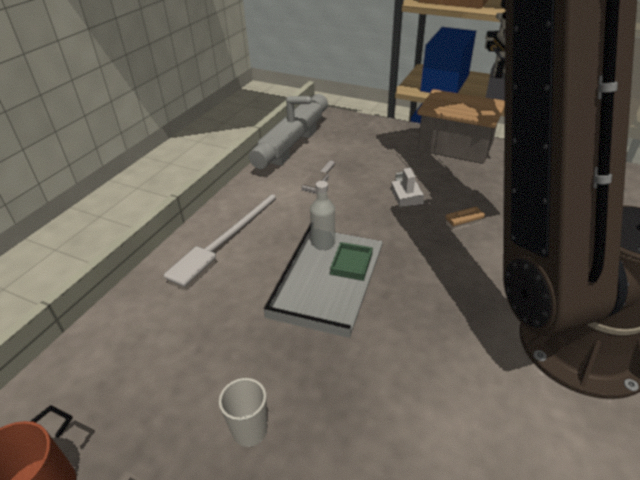

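The top view shows the shelf with its rim corner near (243,233), the holder at about (478,281) with its clip pointing up-right, the bottle at (352,228) and the dish at (333,274). The side view agrees. Next, enlarged crops.

```bash
python3 - <<'E'
from h import *
im=capture("top")
a=cv2.resize(im[250:310,440:520],None,fx=5,fy=5,interpolation=cv2.INTER_CUBIC)
b=cv2.resize(im[205:325,230:390],None,fx=5,fy=5,interpolation=cv2.INTER_CUBIC)
cv2.imwrite("pics/h1.png",cv2.resize(im[250:310,440:520],None,fx=10,fy=10,interpolation=cv2.INTER_CUBIC)[:,:,::-1])
cv2.imwrite("pics/c1.png",b[:,:,::-1])
E
```

```text
(no output)
```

View pics/h1.png

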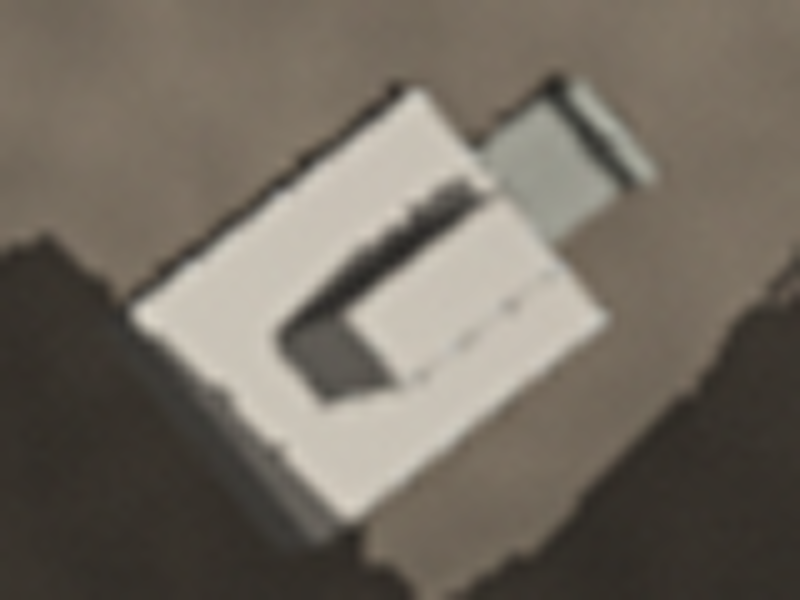

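View pics/c1.png

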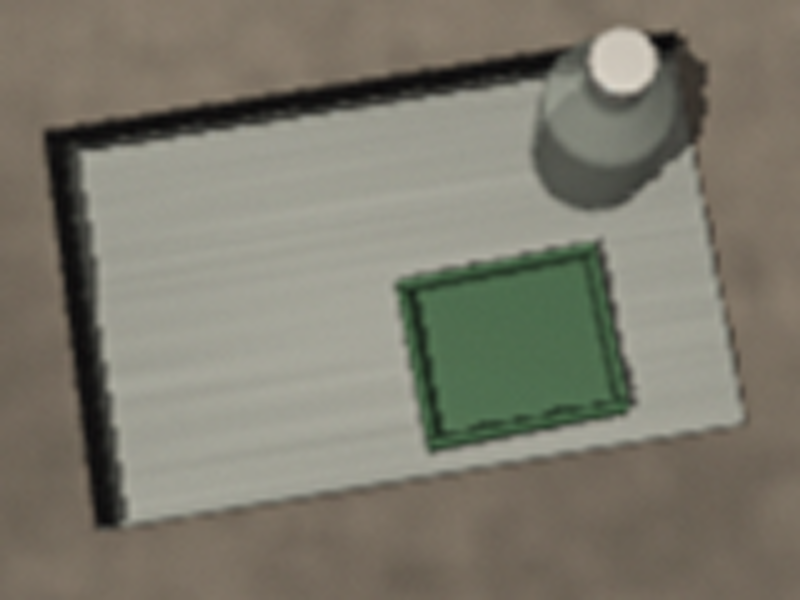

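The holder crop gives base-top corners at (415,88), (607,320), (345,520) and (130,312), with the clip on the upper-right end. The shelf crop gives the inner corner at about (80,150), the short rim's foot end at (123,525), the long rim's foot through (540,82), and outer top corners at (47,132), (97,527) and (675,37).

```bash
python3 - <<'E'
from h import *
H=lambda x,y,z:pix2w("top",((x+.5)/10-.5+440,(y+.5)/10-.5+250),z)
S=lambda x,y,z:pix2w("top",((x+.5)/5-.5+230,(y+.5)/5-.5+205),z)
c=np.array([H(*p,.024) for p in[(415,88),(607,320),(345,520),(130,312)]])
print(c.round(4)); n=np.linalg.norm
print("sides",[n(c[i]-c[(i+1)%4]).round(4) for i in range(4)],"centre",c.mean(0))
d=(c[0]+c[1]-c[2]-c[3]);e=c[0]+c[3]-c[1]-c[2];print("yaw x",np.degrees(np.arctan2(d[1],d[0])),"yaw y",np.degrees(np.arctan2(e[1],e[0]))-90)
rt=np.array([H(*p,.074) for p in[(345,318),(400,385),(490,195),(555,268)]]);print("rib",rt.mean(0),rt.round(4))
k=S(80,150,.012);l=S(540,82,.012);m=S(123,525,.012)
o=S(47,132,.03);ol=S(97,527,.03);orr=S(675,37,.03)
a=lambda v:np.degrees(np.arctan2(v[1],v[0]))
print("corner",k,"outer",o,n(ol-o),n(orr-o))
print("long dir",a(k-l),a(o-orr),"short dir",a(k-m),a(o-ol))
fr=S(745,422,.012);fl=S(97,527,.0);print("front right",fr,"front diag",n(fr-k))
print(S(123,525,.012),"front dir",a(m-fr),n(m-fr))
print("bottle foot", S(595,180,.012),"cap",S(623,60,.177))
print("dish",[S(*p,.034).round(4) for p in[(400,285),(598,243),(632,405),(432,450)]])
E
```

```text
[[ 0.5061 -0.3475  0.024 ]
 [ 0.4532 -0.384   0.024 ]
 [ 0.4117 -0.3218  0.024 ]
 [ 0.4585 -0.2795  0.024 ]]
sides [np.float64(0.0642), np.float64(0.0748), np.float64(0.0631), np.float64(0.0831)] centre [ 0.45737065 -0.33319966  0.024     ]
yaw x -55.58853624794208 yaw y -51.64720127781246
rib [ 0.45516313 -0.33007987  0.074     ] [[ 0.4503 -0.3081  0.074 ]
 [ 0.436  -0.318   0.074 ]
 [ 0.475  -0.3412  0.074 ]
 [ 0.4593 -0.353   0.074 ]]
corner [0.58001412 0.17589064 0.012     ] outer [0.58455091 0.18785487 0.03      ] 0.1765062598993577 0.28450913883680845
long dir 96.78358456024601 97.00412648879737 short dir 6.2697473751286745 7.078832485974459
front right [ 0.4469231  -0.11788818  0.012     ] front diag 0.3225200948263312
[0.41092517 0.15731341 0.012     ] front dir 97.45230363268803 0.2775459652299128
bottle foot [ 0.55845433 -0.05688662  0.012     ] cap [ 0.57005885 -0.05536367  0.177     ]
dish [array([0.5097, 0.0327, 0.034 ]), array([ 0.5255, -0.0549,  0.034 ]), array([ 0.4538, -0.0661,  0.034 ]), array([0.4372, 0.0211, 0.034 ])]
```

```bash
cat >> h.py <<'E'
from scipy.spatial.transform import Rotation as Ro
def go(x,y,z,yaw):
    s=r.get_state();R=Ro.from_euler("xyz",s["eef_rot"],degrees=True).as_matrix()
    d=R.T@(np.array([x,y,z])-s["tcp_pos"]);w=-((yaw-s["eef_rot"][2]+180)%360-180)
    print("t",s["time_s"],"units",(d/.12).round(4),"roll",round(w/360,4),"F",np.round(s["contact_force"],1),"rot",np.round(s["eef_rot"],2),"tcp",np.round(s["tcp_pos"],4),"j6",s["joints"][5],"w",s["gripper_width"])
E
python3 -c "
from h import *
go(.4555,-.331,.2,-55.2)"
```

```text
t 0.15 units [-2.182   1.4678  0.3087] roll -0.2737 F [-0.1  0.3 -0.4] rot [ 1.7993e+02 -1.0000e-02 -1.5372e+02] tcp [ 0.2987 -0.6049  0.2369] j6 -16.50628928796148 w 0.08751667949862622
```

Emit:
drive_tool(
  increments=[
    [[1,-0.2,0.13,0,-0.03],[1,-0.4,0.26,0,-0.06],[1,-0.6,0.4,0,-0.09],[1,-0.8,0.53,0,-0.12],[1,-1,0.67,0,-0.14]],
  ],
  squeeze=50,
)

```text
time_s: 0.78
tcp_pos: [0.3712, -0.479, 0.2373]
eef_rot: [180.0, 0.0, -103.0]
contact_force: [-1.1, -0.1, -0.2]
gripper_width: 0.0879
gripper_force: 0.0
```

```bash
python3 -c "
from h import *
go(.4555,-.331,.2,-55.2)"
```

```text
t 0.775 units [-1.3601 -0.4065  0.3107] roll -0.1328 F [-1.1 -0.1 -0.2] rot [ 1.7997e+02  1.0000e-02 -1.0302e+02] tcp [ 0.3712 -0.479   0.2373] j6 20.757320317970603 w 0.0879478710917086
```

Emit:
drive_tool(
  increments=[
    [[1,-0.25,-0.07,0.06,-0.028],[1,-0.5,-0.15,0.12,-0.056],[1,-0.75,-0.22,0.18,-0.084],[1,-0.9,-0.3,0.24,-0.11],[1,-1,-0.4,0.3,-0.133]],
  ],
)

```text
time_s: 1.4
tcp_pos: [0.4456, -0.3732, 0.2014]
eef_rot: [-180.0, 0.0, -55.1]
contact_force: [0.7, -0.6, 0.0]
gripper_width: 0.0876
gripper_force: 0.0
```

```bash
python3 - <<'E'
from h import *
go(.4555,-.331,.15,-55.2)
save("side","s2.png",(360,130,460,230),6)
E
```

```text
t 1.4 units [-0.2414 -0.2691  0.428 ] roll 0.0003 F [ 0.7 -0.6  0. ] rot [-1.7999e+02  1.0000e-02 -5.5100e+01] tcp [ 0.4456 -0.3732  0.2014] j6 55.594110057622366 w 0.08760606856207369
```

View pics/s2.png

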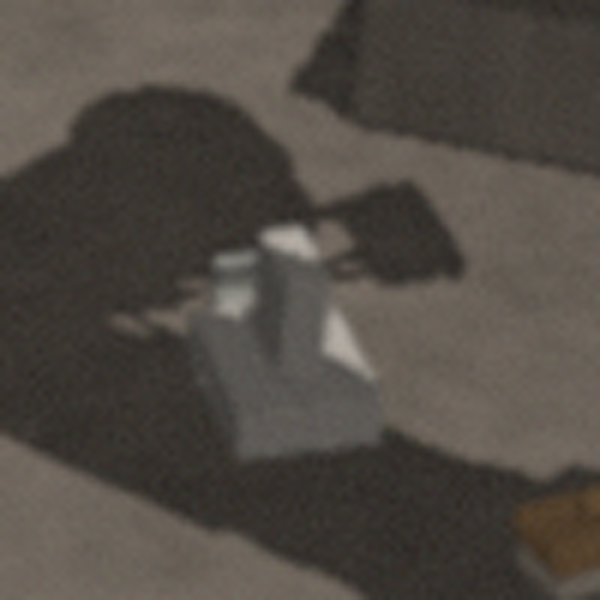

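The side crop shows the holder: foot of its plain end from about (238,460) to (383,440), rib front face between x 262 and 328, its top edge near y 255. The model projection should match these.

```bash
python3 - <<'E'
from h import *
R=Ro.from_euler("z",-55.2,degrees=True).as_matrix()
P=np.array([[-.042,-.032,0],[-.042,.032,0],[-.042,-.032,.024],[-.042,.032,.024],[-.022,-.01,.074],[-.022,.01,.074],[.022,-.01,.074]])@R.T+[.4555,-.331,0]
print(((w2pix("side",P)-[360,130]+.5)*6-.5).round(0))
E
```

```text
[[382. 444.]
 [239. 461.]
 [388. 399.]
 [244. 416.]
 [336. 280.]
 [290. 285.]
 [305. 226.]]
```

Emit:
drive_tool(
  increments=[
    [[1,-0.12,-0.14,0.1,0],[1,-0.24,-0.27,0.2,0],[1,-0.24,-0.27,0.3,0],[1,-0.24,-0.27,0.43,0],[1,-0.24,-0.27,0.43,0]],
  ],
)

```text
time_s: 2.08
tcp_pos: [0.4545, -0.3323, 0.1484]
eef_rot: [179.9, 0.1, -55.5]
contact_force: [-0.1, 0.4, 1.1]
gripper_width: 0.0878
gripper_force: 0.0
```

Emit:
drive_tool(
  increments=[
    [[1,0,0.01,0.25,0],[1,0,0.01,0.5,0],[1,0,0.01,0.75,0],[1,0,0.01,0.88,0],[1,0,0.01,0.88,0]],
  ],
)

```text
time_s: 2.7
tcp_pos: [0.4541, -0.333, 0.0437]
eef_rot: [179.9, 0.1, -55.5]
contact_force: [0.1, 0.5, -0.2]
gripper_width: 0.0878
gripper_force: 0.0
```

Emit:
drive_tool(
  increments=[
    [[-1,0,0,0,0],[-1,0,0,0,0],[-1,0,0,0,0],[-1,0,0,0,0],[-1,0,0,0,0]],
  ],
  squeeze=20,
)

```text
time_s: 3.32
tcp_pos: [0.4546, -0.3328, 0.0445]
eef_rot: [-180.0, -0.0, -55.4]
contact_force: [0.2, -0.8, 0.0]
gripper_width: 0.0435
gripper_force: 0.0
```

Emit:
drive_tool(
  increments=[
    [[-1,0,0,0,0],[-1,0,0,0,0],[-1,0,0,0,0],[-1,0,0,0,0],[-1,0,0,0,0]],
  ],
  squeeze=55,
)

```text
time_s: 3.95
tcp_pos: [0.4547, -0.3328, 0.0444]
eef_rot: [-180.0, -0.0, -55.4]
contact_force: [-0.6, -0.4, -0.6]
gripper_width: 0.0196
gripper_force: 55.0
```

Emit:
drive_tool(
  increments=[
    [[-1,0,0,-0.1,0],[-1,0,0,-0.3,0],[-1,0,0,-0.55,0],[-1,0,0,-0.8,0],[-1,0,0,-1,0]],
  ],
)

```text
time_s: 4.58
tcp_pos: [0.4546, -0.3328, 0.1664]
eef_rot: [-180.0, -0.1, -55.4]
contact_force: [-0.3, -0.7, -1.7]
gripper_width: 0.0198
gripper_force: 55.0
```

Emit:
drive_tool(
  increments=[
    [[-1,0,0,-0.25,0.01],[-1,0,0,-0.5,0.03],[-1,0,0,-0.75,0.05],[-1,0,0,-0.85,0.07],[-1,0,0,-0.85,0.077]],
  ],
)

```text
time_s: 5.2
tcp_pos: [0.4547, -0.3329, 0.2685]
eef_rot: [-179.9, -0.1, -83.3]
contact_force: [-0.0, -0.3, -2.2]
gripper_width: 0.0196
gripper_force: 55.0
```

```bash
python3 - <<'E'
from h import *
k=np.array([.580,.176]);a=np.radians(7.0);ex=np.array([np.cos(a),np.sin(a)]);ey=np.array([-ex[1],ex[0]])
t=k-ex*.047-ey*.057
print(t);go(*t,.26,-83.)
E
```

```text
[0.54029688 0.11369701]
t 5.2 units [-3.6133 -1.1422  0.0694] roll -0.0009 F [-0.  -0.3 -2.2] rot [-1.7986e+02 -6.0000e-02 -8.3310e+01] tcp [ 0.4547 -0.3329  0.2685] j6 23.00148443646729 w 0.01959636817305335
```

Emit:
drive_tool(
  increments=[
    [[-1,-0.15,-0.05,0,0],[-1,-0.4,-0.13,0,0],[-1,-0.65,-0.2,0,0],[-1,-0.85,-0.27,0,0],[-1,-1,-0.31,0,0]],
  ],
)

```text
time_s: 5.82
tcp_pos: [0.477, -0.2074, 0.2666]
eef_rot: [180.0, 0.0, -83.0]
contact_force: [0.3, -1.0, -0.9]
gripper_width: 0.0198
gripper_force: 55.0
```

Emit:
drive_tool(
  increments=[
    [[-1,-0.2,-0.06,0,0],[-1,-0.4,-0.13,0,0],[-1,-0.6,-0.2,0,0],[-1,-0.8,-0.26,0,0],[-1,-1,-0.32,0,0]],
  ],
)

```text
time_s: 6.45
tcp_pos: [0.5005, -0.084, 0.2666]
eef_rot: [180.0, 0.0, -83.1]
contact_force: [0.5, 0.0, -3.0]
gripper_width: 0.0196
gripper_force: 55.0
```

Emit:
drive_tool(
  increments=[
    [[-1,-0.2,-0.06,0,0],[-1,-0.4,-0.13,0,0],[-1,-0.6,-0.2,0,0],[-1,-0.8,-0.26,0,0],[-1,-1,-0.32,0,0]],
  ],
)

```text
time_s: 7.08
tcp_pos: [0.5242, 0.0396, 0.2665]
eef_rot: [180.0, 0.0, -83.1]
contact_force: [0.5, 0.2, -2.6]
gripper_width: 0.0201
gripper_force: 55.0
```

```bash
python3 -c "
from h import *
go(.5403,.1137,.11,-83.)"
```

```text
t 7.075 units [-0.5965 -0.2083  1.3046] roll -0.0002 F [ 0.5  0.2 -2.6] rot [ 1.7998e+02  1.0000e-02 -8.3080e+01] tcp [0.5242 0.0396 0.2665] j6 -18.78419342265544 w 0.02006358125479917
```

Emit:
drive_tool(
  increments=[
    [[-1,-0.2,-0.07,0,0],[-1,-0.4,-0.14,0.1,0],[-1,-0.6,-0.21,0.3,0],[-1,-0.6,-0.21,0.6,0],[-1,-0.6,-0.21,0.9,0]],
  ],
)

```text
time_s: 7.7
tcp_pos: [0.5406, 0.1137, 0.1577]
eef_rot: [-180.0, 0.0, -83.0]
contact_force: [0.9, -0.2, -1.3]
gripper_width: 0.02
gripper_force: 55.0
```

Emit:
drive_tool(
  increments=[
    [[-1,0,0,0.2,0],[-1,0,0,0.4,0],[-1,0,0,0.5,0],[-1,0,0,0.5,0],[-1,0,0,0.5,0]],
  ],
)

```text
time_s: 8.32
tcp_pos: [0.5418, 0.1131, 0.0994]
eef_rot: [-179.9, 0.0, -83.1]
contact_force: [0.1, -0.5, -0.7]
gripper_width: 0.0195
gripper_force: 55.0
```

```bash
python3 - <<'E'
from h import *
go(.5403,.1137,.06,-83.)
s=r.get_state();p=s["tcp_pos"];R=Ro.from_euler("z",s["eef_rot"][2],degrees=True).as_matrix()
P=np.array([[-.042,-.032,0],[-.042,.032,0],[-.042,-.032,.024],[-.042,.032,.024],[.042,-.032,.024],[.042,.032,.024],[.069,0,.021]])@R.T+[p[0],p[1],p[2]-.0445]
print(((w2pix("side",P)-[250,210]+.5)*5-.5).round(0))
save("side","s3.png",(250,210,400,330),5)
E
```

```text
t 8.325 units [-0.006   0.0124  0.3282] roll -0.0003 F [ 0.1 -0.5 -0.7] rot [-1.7992e+02  2.0000e-02 -8.3120e+01] tcp [0.5418 0.1131 0.0994] j6 -25.213418273318666 w 0.019543847267085673
[[291. 439.]
 [139. 404.]
 [289. 396.]
 [134. 361.]
 [359. 254.]
 [212. 224.]
 [307. 203.]]
```

View pics/s3.png

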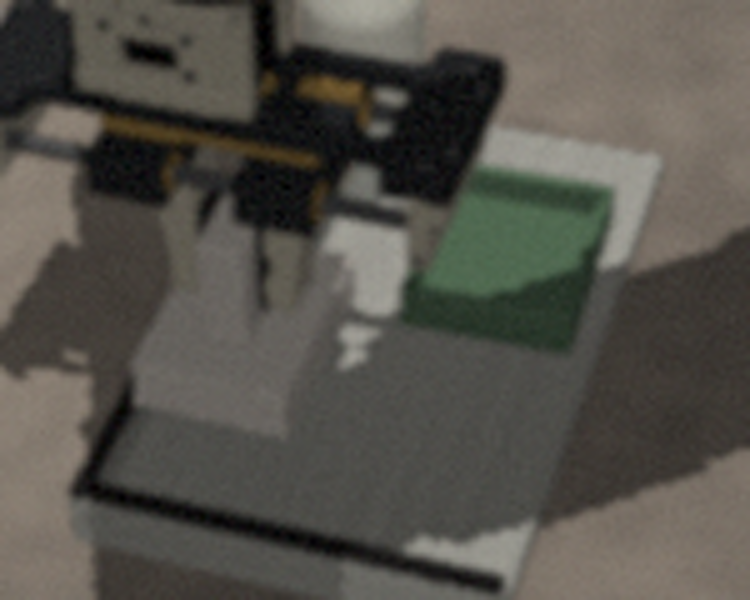

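The side crop shows the holder where the model puts it: foot corners near (290,437) and (137,405), yaw parallel to the rims, clear of dish and bottle. Descending.

Emit:
drive_tool(
  increments=[
    [[-1,0,0,0.1,0],[-1,0,0,0.2,0],[-1,0,0,0.28,0],[-1,0,0,0.32,0],[-1,0,0,0.33,0]],
  ],
)

```text
time_s: 9.0
tcp_pos: [0.5412, 0.1126, 0.0582]
eef_rot: [180.0, -0.0, -83.2]
contact_force: [0.6, 0.3, -2.3]
gripper_width: 0.02
gripper_force: 55.0
```

Emit:
drive_tool(
  increments=[
    [[-1,0,0,0.005,0],[-1,0,0,0.01,0],[-1,0,0,0.015,0],[-1,0,0,0.02,0],[-1,0,0,0.02,0]],
  ],
)

```text
time_s: 9.62
tcp_pos: [0.5413, 0.1127, 0.0564]
eef_rot: [-180.0, 0.0, -83.2]
contact_force: [0.9, 0.3, -1.7]
gripper_width: 0.0195
gripper_force: 55.0
```

Emit:
drive_tool(
  increments=[
    [[-1,0,0,0.005,0],[-1,0,0,0.01,0],[-1,0,0,0.01,0]],
  ],
)

```text
time_s: 10.0
tcp_pos: [0.5418, 0.1128, 0.0563]
eef_rot: [-179.9, -0.0, -83.1]
contact_force: [-3.1, -1.3, 9.6]
gripper_width: 0.0202
gripper_force: 55.0
```

Emit:
drive_tool(
  increments=[
    [[-1,0,0,0.005,0],[-1,0,0,0.01,0],[-1,0,0,0.01,0]],
  ],
)

```text
time_s: 10.38
tcp_pos: [0.5422, 0.1129, 0.0563]
eef_rot: [-179.9, -0.0, -83.1]
contact_force: [-5.4, -1.4, 18.8]
gripper_width: 0.0198
gripper_force: 55.0
```

Emit:
drive_tool(
  increments=[
    [[-1,0,0,-0.012,0],[-1,0,-0.02,-0.012,0],[-1,0,-0.04,-0.012,0],[-1,0,-0.06,-0.012,0],[-1,0,-0.07,-0.012,0]],
  ],
)

```text
time_s: 11.0
tcp_pos: [0.5502, 0.1138, 0.0563]
eef_rot: [-179.9, 0.0, -83.1]
contact_force: [-3.1, 0.5, 10.1]
gripper_width: 0.0198
gripper_force: 55.0
```

```bash
python3 -c "
from h import *
go(.5534,.1304,.0563,-83.)"
```

```text
t 11.0 units [-0.1338 -0.0433  0.0003] roll -0.0004 F [-3.1  0.5 10.1] rot [-179.95    0.    -83.13] tcp [0.5502 0.1138 0.0563] j6 -24.816656985829184 w 0.01984088084600518
```

Emit:
drive_tool(
  increments=[
    [[-1,0,-0.01,0,0],[-1,0,-0.02,0,0],[-1,0,-0.025,0,0],[-1,0,-0.03,0,0],[-1,0,-0.03,0,0]],
  ],
)

```text
time_s: 11.62
tcp_pos: [0.5537, 0.1142, 0.0563]
eef_rot: [-179.9, -0.0, -83.1]
contact_force: [-2.4, -0.2, 8.9]
gripper_width: 0.0196
gripper_force: 55.0
```

Emit:
drive_tool(
  increments=[
    [[-1,-0.02,0,0,0],[-1,-0.04,0,0,0],[-1,-0.06,0,0,0],[-1,-0.08,0,0,0],[-1,-0.09,0,0,0]],
  ],
)

```text
time_s: 12.25
tcp_pos: [0.5523, 0.1245, 0.0563]
eef_rot: [-180.0, -0.0, -83.1]
contact_force: [-2.1, -2.6, 9.7]
gripper_width: 0.02
gripper_force: 55.0
```

Emit:
drive_tool(
  increments=[
    [[-1,0,-0.008,0,0],[-1,0,-0.016,0,0],[-1,0,-0.024,0,0],[-1,0,-0.024,0,0]],
  ],
)

```text
time_s: 12.75
tcp_pos: [0.5527, 0.1244, 0.0564]
eef_rot: [179.8, -0.1, -83.1]
contact_force: [-14.2, -0.9, 20.0]
gripper_width: 0.0199
gripper_force: 55.1
```

Emit:
drive_tool(
  increments=[
    [[-1,-0.01,0,0,0],[-1,-0.02,0,0,0],[-1,-0.03,0,0,0],[-1,-0.04,0,0,0],[-1,-0.04,0,0,0]],
  ],
)

```text
time_s: 13.38
tcp_pos: [0.5522, 0.1277, 0.0564]
eef_rot: [179.8, -0.2, -83.1]
contact_force: [-10.5, -8.5, 19.9]
gripper_width: 0.0198
gripper_force: 55.0
```

Emit:
drive_tool(
  increments=[
    [[-1,-0.01,0,-0.005,0],[-1,-0.02,0,-0.005,0],[-1,-0.02,0,-0.005,0]],
  ],
)

```text
time_s: 13.75
tcp_pos: [0.5518, 0.1303, 0.0564]
eef_rot: [179.8, -0.2, -83.2]
contact_force: [-9.3, -7.5, 14.8]
gripper_width: 0.0197
gripper_force: 55.0
```

```bash
python3 -c "
from h import *
go(.5534,.1304,.0563,-83.)
print(r.get_state()['moment'])"
```

```text
t 13.75 units [ 0.0008 -0.0132  0.001 ] roll -0.0004 F [-9.3 -7.5 14.8] rot [ 1.7975e+02 -1.5000e-01 -8.3150e+01] tcp [0.5518 0.1303 0.0564] j6 -26.254753661727555 w 0.019678014957390928
[-2.14490356  3.28075474  0.19545989]
```

Emit:
drive_tool(
  increments=[
    [[-1,-0.008,0,0,0],[-1,-0.015,0,0,0],[-1,-0.015,0,0,0]],
  ],
)

```text
time_s: 14.12
tcp_pos: [0.5516, 0.132, 0.0564]
eef_rot: [179.8, -0.2, -83.2]
contact_force: [-9.3, -6.1, 15.4]
gripper_width: 0.0197
gripper_force: 55.0
```

Emit:
drive_tool(
  increments=[
    [[-1,-0.008,0,0,0],[-1,-0.015,0,0,0],[-1,-0.015,0,0,0]],
  ],
)

```text
time_s: 14.5
tcp_pos: [0.5514, 0.1338, 0.0564]
eef_rot: [179.7, -0.2, -83.2]
contact_force: [-9.0, -7.7, 15.5]
gripper_width: 0.0196
gripper_force: 55.0
```

Emit:
drive_tool(
  increments=[
    [[-1,-0.008,0,0,0],[-1,-0.015,0,0,0],[-1,-0.015,0,0,0]],
  ],
)

```text
time_s: 14.88
tcp_pos: [0.5513, 0.1349, 0.0565]
eef_rot: [179.7, -0.2, -83.1]
contact_force: [-7.5, -10.7, 14.9]
gripper_width: 0.0196
gripper_force: 55.0
```

Emit:
drive_tool(
  increments=[
    [[-1,-0.008,0,0,0],[-1,-0.015,0,0,0],[-1,-0.015,0,0,0]],
  ],
)

```text
time_s: 15.25
tcp_pos: [0.5513, 0.1352, 0.0566]
eef_rot: [179.7, -0.3, -83.1]
contact_force: [-3.5, -17.4, 14.9]
gripper_width: 0.0199
gripper_force: 55.0
```

```bash
python3 - <<'E'
from h import *
go(.5534,.1304,.0563,-83.)
save("side","s4.png",(250,240,370,340),6)
E
```

```text
t 15.25 units [ 0.0421 -0.0126  0.0028] roll -0.0003 F [ -3.5 -17.4  14.9] rot [179.71  -0.32 -83.12] tcp [0.5513 0.1352 0.0566] j6 -26.9275454900961 w 0.01988418023877682
```

View pics/s4.png

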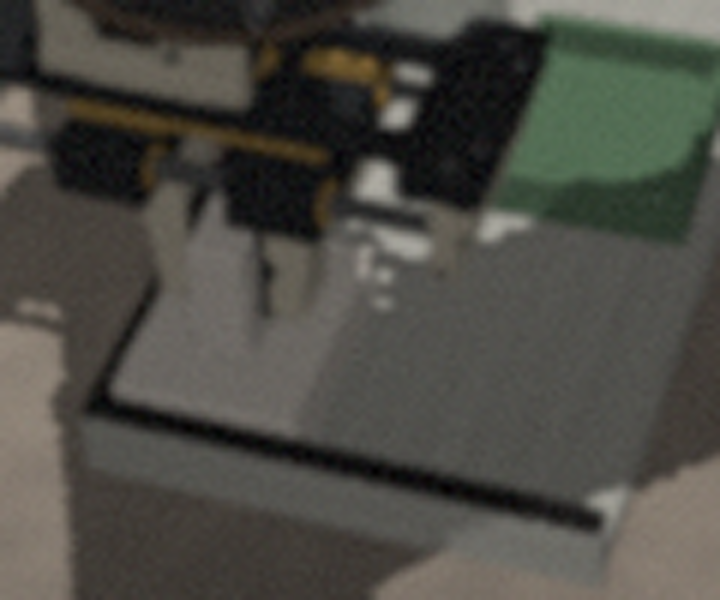

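The side crop shows the holder in the corner: its plain end touches the short rim along (105,400)–(300,435), its far long side runs along the long rim, and the bottle and dish are clear. Contact is confirmed by Fy, so I now firm up both pushes.

Emit:
drive_tool(
  increments=[
    [[-1,0,-0.008,0,0],[-1,-0.002,-0.015,0,0],[-1,-0.004,-0.02,0,0],[-1,-0.004,-0.02,0,0],[-1,-0.004,-0.02,0,0]],
  ],
  squeeze=60,
)

```text
time_s: 15.92
tcp_pos: [0.5515, 0.1352, 0.0567]
eef_rot: [179.5, -0.4, -83.1]
contact_force: [-12.9, -18.9, 23.5]
gripper_width: 0.02
gripper_force: 60.1
```

Emit:
drive_tool(
  increments=[
    [[-1,-0.001,-0.004,0.003,0],[-1,-0.004,-0.008,0.006,0],[-1,-0.004,-0.008,0.006,0],[-1,-0.004,-0.008,0.006,0],[-1,-0.004,-0.008,0.006,0]],
  ],
)

```text
time_s: 16.55
tcp_pos: [0.5515, 0.1352, 0.0566]
eef_rot: [179.4, -0.4, -83.1]
contact_force: [-18.5, -18.9, 33.9]
gripper_width: 0.0197
gripper_force: 60.1
```

```bash
python3 - <<'E'
from h import *
go(.5513,.1352,.0563,-83.)
P=np.array([[0,0,.0],[-.17,0,0]])
s=r.get_state();print(s["moment"])
save("top","t5.png",(215,190,375,310),5)
E
```

```text
t 16.55 units [-0.0003  0.002   0.0028] roll -0.0004 F [-18.5 -18.9  33.9] rot [179.43  -0.4  -83.15] tcp [0.5515 0.1352 0.0566] j6 -26.845636433285446 w 0.019655761191923853
[-6.73656401  6.682516    0.54097111]
```

View pics/t5.png

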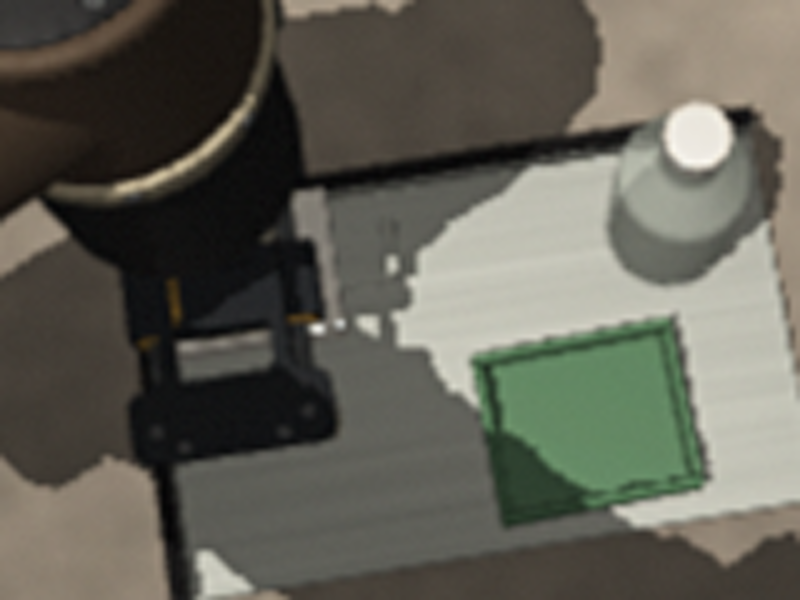

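The top crop shows the holder's visible base strip (295–335, 185–320) meeting the long rim at about (315,187). Bottle and dish have not moved. Both rim pushes are around 17–20 N, so I hold briefly to check it is steady.

Emit:
drive_tool(
  increments=[
    [[-1,-0.003,0,0,0],[-1,-0.003,0,0,0],[-1,-0.003,0,0,0],[-1,-0.003,0,0,0],[-1,-0.003,0,0,0]],
  ],
)

```text
time_s: 17.23
tcp_pos: [0.5515, 0.1352, 0.0566]
eef_rot: [179.4, -0.4, -83.1]
contact_force: [-17.3, -21.1, 33.5]
gripper_width: 0.0196
gripper_force: 60.1
```

Emit:
drive_tool(
  increments=[
    [[-1,0,0,0,0],[-1,0,0,0,0],[-1,0,0,0,0],[-1,0,0,0,0],[-1,0,0,0,0]],
  ],
)

```text
time_s: 17.85
tcp_pos: [0.5515, 0.1352, 0.0566]
eef_rot: [179.4, -0.4, -83.1]
contact_force: [-17.5, -21.9, 34.4]
gripper_width: 0.0202
gripper_force: 60.1
```

Steady: about 20 N on each rim.

```bash
python3 -c "
from h import *
print(job.close_job())"
```

```text
the job is handed in; nothing more can be done
None
```

The job is handed in: the soap holder stands in the rim corner with its clip pointing away from the short rim, still gripped at 60 N and pushed with about 20 N against each rim; the tool leans about 0.6° under that push, so the holder may be tilted by up to as much.

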